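# Put away the expired plant feed and open the good one

### The job

Two safety-capped bottles of plant feed stand on the tiled sill: stand the expired one (red tag) upright in the red take-back crate, seat the good one (green tag) fully down in the square green-lipped bottle holder, and let go of both. Then press the good bottle's safety cap down, twist it anticlockwise while it is down until it comes free, lift it off and finish still holding it in the gripper, level and clear above the open bottle, with the bottle still seated in its holder. Leave the expired bottle closed and the pot, jar, plant marker, hand fork, trowel and saucer where they are.

Things in the scene. Friction and masses are not known exactly. Their poses are not given: they have to be found in the camera images.
- good_bottle_mid (a point): square white plastic bottle of plant feed, green tag band and shoulder collar, same-coloured sticker on its cap; 56 x 56 mm, 141 mm tall with cap, weight varies round 0.35 kg. This point: on its axis, 50 mm above its underside; z up, x and y across the flat sides. Starts standing on the tiles; can be lifted by its locked cap.
- expired_bottle_mid (a point): square white plastic bottle of plant feed, red tag band and shoulder collar, same-coloured sticker on its cap; 56 x 56 mm, 141 mm tall with cap, weight varies round 0.35 kg. This point: on its axis, 50 mm above its underside; z up, x and y across the flat sides. Starts standing on the tiles; can be lifted by its locked cap.
- good_cap_mid (a point): white ribbed push-and-turn safety cap of the green-tagged bottle, round, 48 mm dia, 34 mm tall, 47 g. This point: on its axis, 17 mm above its lower rim (locked: 74 mm above the bottle's mid point); z up, x turns with the cap (locked: along the bottle's x). Grip it on its upper 18 mm, any way round.
- expired_cap_mid (a point): white ribbed push-and-turn safety cap of the red-tagged bottle, round, 48 mm dia, 34 mm tall, 47 g. This point: on its axis, 17 mm above its lower rim (locked: 74 mm above the bottle's mid point); z up, x turns with the cap (locked: along the bottle's x). Grip it on its upper 18 mm, any way round. It stays on.
- good_bottle: the green-tagged bottle, origin at the centre of its underside: square body 92 mm tall, round shoulder (46 mm dia) to 100 mm, neck (25 mm dia) to its mouth at 116 mm; two lock lugs on the neck
- expired_bottle: the red-tagged bottle, of the same shape, origin at the centre of its underside
- good_cap: that cap, origin at the centre of its lower rim. Locked it will not turn or lift. Pushed down 4 mm or more (stop at 7 mm; spring 6 N before it moves, 15 N at 6 mm) it turns anticlockwise seen from above (positive about z); from 45 degrees it is past the lugs and lifts straight off (50 to 130 degrees; 75 is sure). Clockwise: a stop at once.
- expired_cap: the red-tagged bottle's cap, same lock, origin at the centre of its lower rim
- good_cap_disc (a joint): spring disc inside the good bottle's cap, in m: 0 with the cap locked on the bottle, grows by as much as the cap is pushed down (0.004 frees the lock, 0.007 fully down), about -0.004 with the cap off
- holder_floor (a point): aluminium bottle holder with green flared lips, screwed to the sill: square pocket 60 x 60 mm, its walls 24 mm high from the floor and lips that widen the mouth to about 76 mm at 33 mm above the floor; it keeps the bottle from turning (any quarter turn fits). This point is the centre of the pocket's floor, 4 mm above the tiles; x and y square to its walls, z up
- crate_floor (a point): red plastic take-back crate, fixed, 106 x 106 mm outside, 96 x 96 mm inside, 52 mm tall, open on top. This point is the centre of its inner floor, 5 mm above the tiles; x and y square to its walls
- pot: empty terracotta pot, 102 mm dia, 98 mm tall, origin at the centre of its underside; not needed
- jar: glass jar with a steel lid, 68 mm dia, 88 mm tall, origin at the centre of its underside; not needed
- marker: wooden plant marker lying flat, about 134 x 18 x 5 mm along its x, origin under its middle; not needed
- fork: steel hand fork with a wooden handle, lying along its x, 260 mm long, 66 mm wide, 27 mm tall, origin under its middle; not needed
- trowel: steel trowel with a wooden handle, lying along its x, 265 mm long, 75 mm wide, 27 mm tall, origin under its middle; not needed
- saucer: terracotta saucer, 110 mm dia, 18 mm tall, origin at the centre of its underside; not needed
Mind the look-alikes: they are no part of the job. What is shaped like the expired_bottle but blue or purple is not meant.

How it is judged:
By the outcome, as a careful person would: the job done as asked, in the order asked, and still so for the second after the job is handed in, while the arm keeps its last pose, push and grip.
It also fails if it takes over 64 s, if anything falls off the work surface, if the arm or the gripper's body presses on something with over 40 N, if the wrist force passes 120 N, or if a joint passes its speed limit or range.

### The arm

A 7-joint arm with a two-finger parallel gripper is mounted at the origin on the work surface. World frame = base frame: x ahead of the robot, y to its left, z up, the work surface at z = 0. Lengths are in m, angles in degrees, forces in N, time in s.
With the tool pointing down it reaches from about 0.35 to 0.775 m from the base axis. Payload 3.1 kg.
Tool frame: the origin (TCP) lies between the finger pads; the fingertips stand 22 mm ahead of it and the grasp point (between the pads) lies 3 mm ahead of it; x points along the fingers, z is the direction in which the jaws open and shut, and the axes are right-handed (so a half turn about x gives the same grasp; the last joint's range is limited). The gripper opens to 85 mm and grips with 20 to 120 N. Pads are 22 mm wide; open, the fingers measure 114 mm over their backs; the gripper's body (76 mm by 85 mm) begins 54 mm behind the grasp point. The pads swing forward as they close: fully open they stand 13 mm farther back than shut.
Start: joints at [-73.894, 17.813, 0.802, 86.603, -0.252, 75.585, -1.558], TCP at [0.174, 0.522, 0.253] pointing down, gripper open.
Joint ranges: [-154.91, 154.91], [-16.99, 109.72], [-72.82, 74.43], [7.12, 147.25], [-82.49, 262.49], [11.32, 116.49], [-174.64, 174.64]. Speed limits (degrees/s): [159.86, 159.86, 180, 180, 180, 180, 180].

### API

Orientations are given as [roll, pitch, yaw] about the fixed x, y, z axes, in that order (R = Rz(yaw) Ry(pitch) Rx(roll)).
In Python, from workcell import sense, vision, ticket gives the robot as it stands.
- The arm moves only by the tool drive_tool, never from a script. Its argument "series" is a list of rows, each a list of 7 numbers: the shift along the tool's x, y, z in mm, then the turn, a rotation vector about the tool's x, y, z in degrees, then the finger opening in mm, from 0 to 85.4. A call has 1 to 8 rows; each row shifts and turns the pose as measured when the row begins, along the tool's axes as they then stand; what a row does not reach is not made up. A row lasts 1/10 s, in which the tool goes at most 50 mm and 8.59 degrees, less where a joint would pass 70% of its speed; a pose out of reach is approached as far as the arm can. A call is refused whole if a number of a shift passes 50 or a number of a turn 8.59, either way. A call with a gripper value outside its range is refused whole. The fingers move at their own pace and stop on an object; "grip_force" is the grip in N (left out, the last holds). Time passes only in rows, so rows that do not move let the fingers close. It gives the time, the measured TCP pose, the force and the opening at its end, in the units of the state.
- sense(): the state, without advancing time (a new reading comes with each control period).
- vision.capture(name): name is "scene" or "top" or "wrist"; returns a dict with "image" (420x560x3 uint8, red, green, blue), "z_map" (420x560 float32, m along the optical axis (not along the pixel's ray), 0 where there is no reading), "fx", "fy", "cx", "cy" (pixels), "k1" (the pictures are not rectified: a ray, as slopes to the right and down, at radius r is drawn at 1 + k1 r^2 times it, then the intrinsics apply), "origin" and "rotation" of the camera in the world; the wrist camera has in their place "tool_from_camera" (4x4, takes a point from camera to tool coordinates, whose origin is the TCP and whose axes are the tool frame's). Camera axes: x right, y up, looking along -z (the intrinsics and any distortion apply to the point x, -y, -z); pixel columns grow to the right and rows downward; lengths in m; the calibration is good to about 2 mm. A picture is of the moment at which its call begins: read the wrist's pose just before it.
- ticket.job_done(): hands the job in, once; it reports no verdict.
The state is a dict: "clock": time; "joint_positions": joint angles; "joint_vel": joint speeds; "tau": joint torques, N m; "tcp_pos": TCP position; "ee_rot": TCP orientation; "contact_force": force on the tool from outside, world axes, zero at the start; "ft_torque": the same for the moment, N m; "finger_gap": opening from 0.0 (shut) to 1.0 (fully open).
Only numpy, scipy, OpenCV 4.12 (cv2) and the standard library are available. Lean on these libraries where they do the work, as an engineer would, in place of code of your own. Each camera call takes 0.05 s, during which the arm holds its last target.

## Working session

There is one attempt and no reset: what is moved stays moved. The work goes in short steps, Python scripts to look and compute and a tool call to move; the robot and the scene stay as the last step left them, time stands still between calls to the robot, and variables do not carry over. Pictures are saved under pics/ and viewed, and the job is handed in when it is done.

Besides the shell and the picture viewer there is one more tool, called after "Call:" as name(argument=value, ...) on one line, values as JSON. drive_tool: Moves the arm, as the interface text tells. Its arguments: {"type":"object","properties":{"series":{"type":"array"},"grip_force":{"type":"number"}},"required":["series"]}

```bash
ls; mkdir -p pics; python3 - <<'E'
from workcell import sense, vision
import cv2,pickle
s=sense();print(s)
for n in ("scene","top"):
    d=vision.capture(n);pickle.dump(d,open(n+".pkl","wb"))
    cv2.imwrite(f"pics/{n}0.png",cv2.resize(d["image"][:,:,::-1],(800,600)))
    print(n,{k:d[k] for k in d if k not in("image","z_map")})
E
```

```text
pics
{'clock': 0.0, 'joint_positions': array([-73.89300269,  17.86247176,   0.80081945,  86.69123396,
        -0.25203286,  75.58462777,  -1.55943895]), 'joint_vel': array([-0.02093589,  0.07783103,  0.01399021, -0.01065017, -0.01564696,
       -0.03600195,  0.11284103]), 'tau': array([ 1.06785951e-04, -3.79912841e+01,  1.46129583e-01, -2.30591512e+01,
        1.21679922e-02,  1.35080534e-02, -1.26764242e-06]), 'tcp_pos': array([0.17424898, 0.52095685, 0.25220659]), 'ee_rot': array([-177.73446177,   89.86342669, -106.2264466 ]), 'contact_force': array([-0.40376682, -0.43777895, -0.16363596]), 'ft_torque': array([-0.00346963,  0.02566004,  0.02131714]), 'finger_gap': 0.9971422557178604}
scene {'fx': 379.0633061462484, 'fy': 379.0633061462484, 'cx': 283.0119102003296, 'cy': 208.2400513774119, 'k1': -0.1076925321767533, 'origin': array([1.02884903, 0.43751194, 1.14437992]), 'rotation': array([ 32.46248554,  -0.46661608, 133.71993267])}
top {'fx': 387.6503476323759, 'fy': 387.6503476323759, 'cx': 283.53242959762633, 'cy': 207.13913818612022, 'k1': -0.014521162175742614, 'origin': array([0.43834379, 0.01519301, 1.17690981]), 'rotation': array([  6.46845508,  -1.58653775, -91.71832472])}
```

View pics/scene0.png

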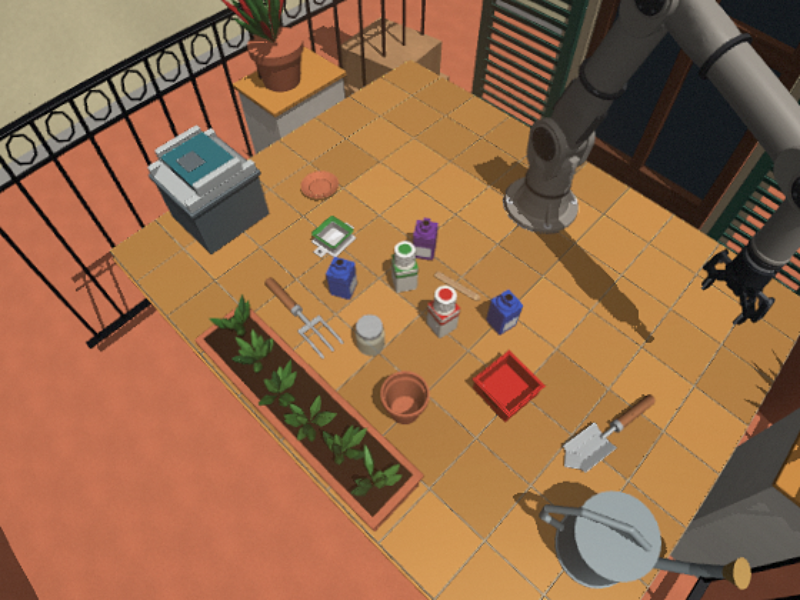

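View pics/top0.png

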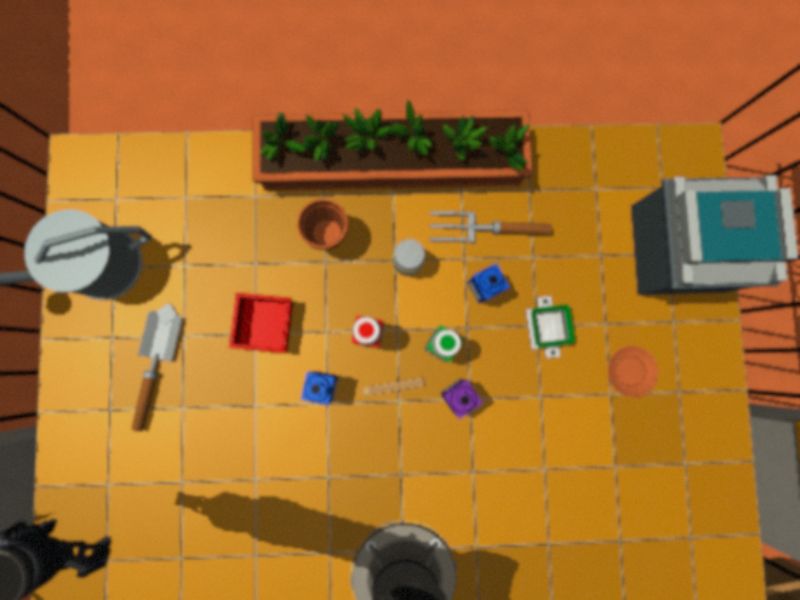

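```bash
cat > h.py <<'E'
import numpy as np,cv2,pickle
from scipy.spatial.transform import Rotation as R
def rot(rpy): return R.from_euler('xyz',rpy,degrees=True).as_matrix()
def cam_pts(d):
    H,W=d["z_map"].shape
    v,u=np.mgrid[0:H,0:W].astype(float)
    K=np.array([[d["fx"],0,d["cx"]],[0,d["fy"],d["cy"]],[0,0,1]])
    n=cv2.undistortPoints(np.stack([u.ravel(),v.ravel()],1)[:,None],K,np.array([d["k1"],0,0,0.])).reshape(H,W,2)
    z=d["z_map"]
    return np.stack([n[...,0]*z,-n[...,1]*z,-z],-1)
def world(d,s=None):
    p=cam_pts(d)
    if "origin" in d: return p@rot(d["rotation"]).T+d["origin"]
    T=d["tool_from_camera"]; q=p@T[:3,:3].T+T[:3,3]
    return q@rot(s["ee_rot"]).T+s["tcp_pos"]
E
python3 - <<'E'
from h import *
for n in("scene","top"):
    d=pickle.load(open(n+".pkl","rb"));P=world(d);ok=d["z_map"]>0
    im=d["image"].astype(int);hsv=cv2.cvtColor(d["image"],cv2.COLOR_RGB2HSV).astype(int)
    reg=ok&(P[...,0]>.25)&(P[...,0]<.75)&(abs(P[...,1])<.45)
    print(n,"table z",np.median(P[reg][:,2]))
    hi=reg&(P[...,2]>.125)&(P[...,2]<.16)&(hsv[...,1]<60)&(hsv[...,2]>120)
    nn,lab,st,c=cv2.connectedComponentsWithStats(reg.astype(np.uint8)*(P[...,2]>.012).astype(np.uint8))
    for i in range(1,nn):
        if st[i,4]<30: continue
        q=P[lab==i]; col=im[lab==i].mean(0).round()
        zt=q[:,2].max(); t=q[q[:,2]>zt-.01]
        print(st[i],col,"lo",q[:,:2].min(0).round(3),"hi",q[:,:2].max(0).round(3),"zmax",zt.round(3),"topmid",((t.max(0)+t.min(0))/2)[:2].round(4), "rect",cv2.minAreaRect(q[:,:2].astype(np.float32)))
E
```

```text
scene table z 0.0016959955161901519
[219 151  29  26 302] [ 94. 125.  85.] lo [ 0.451 -0.367] hi [ 0.541 -0.277] zmax 0.044 topmid [ 0.4962 -0.3218] rect ((0.4960363209247589, -0.32196182012557983), (0.08650969713926315, 0.08566514402627945), 6.363511085510254)
[274 152  32  52 922] [130. 120. 123.] lo [ 0.322 -0.158] hi [ 0.501 -0.052] zmax 0.148 topmid [ 0.4642 -0.0882] rect ((0.41521668434143066, -0.10703876614570618), (0.18147596716880798, 0.0737151950597763), 19.802263259887695)
[229 180  21  30 474] [ 70.  76. 125.] lo [ 0.55  -0.219] hi [ 0.621 -0.149] zmax 0.122 topmid [ 0.5854 -0.1845] rect ((0.5852915048599243, -0.18381188809871674), (0.0609285794198513, 0.05583444982767105), 24.18990707397461)
[185 194  43  46 294] [145. 116.  95.] lo [ 0.699 -0.337] hi [ 0.745 -0.104] zmax 0.03 topmid [ 0.7124 -0.255 ] rect ((0.7182254195213318, -0.22145652770996094), (0.23390334844589233, 0.03669477254152298), 81.03131103515625)
[299 200  23  36 575] [161. 125. 116.] lo [0.47  0.032] hi [0.527 0.093] zmax 0.147 topmid [0.4951 0.0629] rect ((0.49558332562446594, 0.06263694912195206), (0.0
[... 2729 characters left out ...]
90426254), 78.66754150390625)
[297 228  28  26 432] [119. 162. 114.] lo [ 0.429 -0.129] hi [ 0.5   -0.057] zmax 0.145 topmid [ 0.4647 -0.0921] rect ((0.4648360311985016, -0.09271149337291718), (0.055962175130844116, 0.05627182498574257), 57.33699035644531)
[211 260  26  24 474] [ 57.  88. 155.] lo [0.354 0.125] hi [0.418 0.187] zmax 0.118 topmid [0.3853 0.1577] rect ((0.3855223059654236, 0.15695902705192566), (0.05595177412033081, 0.05649640038609505), 77.3667984008789)
[309 266  29  27 471] [105.  54. 121.] lo [ 0.322 -0.16 ] hi [ 0.393 -0.088] zmax 0.118 topmid [ 0.3547 -0.1244] rect ((0.3564445376396179, -0.12372951209545135), (0.05543370917439461, 0.05641809105873108), 32.24542236328125)
```

```bash
cat >> h.py <<'E'
def axes(s):
    M=rot(s["ee_rot"]); return M
def plan(target,jaw=None,rows=1):
    """shift in tool axes (mm) to target TCP, and rotation vector to tool-down with jaw (tool z) at angle jaw deg (mod 180)"""
    from workcell import sense
    s=sense();M=rot(s["ee_rot"])
    d=M.T@(np.array(target)-s["tcp_pos"])*1000
    cur=np.degrees(np.arctan2(M[1,2],M[0,2]))
    if jaw is None: jaw=cur
    best=None
    a=(jaw-cur+90)%180-90+cur
    c,sn=np.cos(np.radians(a)),np.sin(np.radians(a))
    z=np.array([c,sn,0]);x=np.array([0,0,-1.]);y=np.cross(z,x)
    T=np.stack([x,y,z],1)
    rv=np.degrees(R.from_matrix(M.T@T).as_rotvec())
    print("clock %.2f tcp"%s["clock"],s["tcp_pos"].round(4),"jaw %.1f"%cur,"tilt x",M[:,0].round(4),"q",s["joint_positions"].round(0),"F",s["contact_force"].round(1),"gap",round(s["finger_gap"]*85.4,1))
    print("shift",d.round(1),"rotvec",rv.round(2),"| tool y in world",M[:,1].round(3),"z",M[:,2].round(3))
E
python3 -c "
from h import *
plan([.44,.05,.33],0)"
```

```text
clock 0.10 tcp [0.1743 0.521  0.2523] jaw 71.5 tilt x [-6.e-04 -2.e-03 -1.e+00] q [-74.  18.   1.  87.  -0.  76.  -2.] F [-0.1  0.2 -0.2] gap 85.2
shift [ -76.9 -401.4 -362.6] rotvec [71.51 -0.1   0.08] | tool y in world [-0.948  0.317 -0.   ] z [ 0.317  0.948 -0.002]
```

Call:
drive_tool(series=[[-10,0,0,8.5,0,0,85],[-10,0,0,8.5,0,0,85],[-10,0,0,8.5,0,0,85],[-10,0,0,8.5,0,0,85],[-10,0,0,8.5,0,0,85],[-10,0,0,8.5,0,0,85],[-10,0,0,8.5,0,0,85],[-10,0,0,8.5,0,0,85]])

```text
clock: 0.9
tcp_pos: [0.1731, 0.5175, 0.3277]
ee_rot: [-110.0, 88.9, -107.5]
contact_force: [-0.4, -0.3, 0.3]
finger_gap: 0.994
```

```bash
python3 -c "
from h import *
plan([.44,.04,.33],0)"
```

```text
clock 0.90 tcp [0.1731 0.5175 0.3277] jaw 2.5 tilt x [-0.0057 -0.0179 -0.9998] q [-82.  17.  11.  78.  -3.  87. -68.] F [-0.4 -0.3  0.3] gap 84.9
shift [   4.7 -488.7  245.8] rotvec [ 2.5  -0.35  1.02] | tool y in world [-0.044  0.999 -0.018] z [ 0.999  0.044 -0.006]
```

Call:
drive_tool(series=[[0,-40,20,1,0,0.5,85],[0,-40,20,1,0,0.5,85],[0,-40,20,0.5,0,0,85],[0,-40,20,0,0,0,85],[0,-40,20,0,0,0,85],[0,-40,20,0,0,0,85],[0,-40,20,0,0,0,85],[0,-40,20,0,0,0,85]])

```text
clock: 1.7
tcp_pos: [0.3364, 0.1937, 0.323]
ee_rot: [-174.6, 89.4, -173.9]
contact_force: [0.7, 0.6, 0.6]
finger_gap: 0.996
```

```bash
python3 -c "
from h import *
plan([.44,.02,.33],0)"
```

```text
clock 1.70 tcp [0.3364 0.1937 0.323 ] jaw 0.7 tilt x [-0.0108 -0.0012 -0.9999] q [-62.  -4.  28. 101.   2.  83. -34.] F [0.7 0.6 0.6] gap 85.0
shift [  -7.9 -175.   101.4] rotvec [ 0.72 -0.62  0.06] | tool y in world [-0.013  1.    -0.001] z [ 1.     0.013 -0.011]
```

Call:
drive_tool(series=[[-1,-40,22,0.5,-0.5,0,85],[-1,-40,22,0,0,0,85],[-1,-40,22,0,0,0,85],[-1,-40,22,0,0,0,85],[-1,-15,15,0,0,0,85],[0,0,0,0,0,0,85]])

```text
clock: 2.3
tcp_pos: [0.4424, 0.0032, 0.3268]
ee_rot: [-130.6, 89.9, -131.1]
contact_force: [0.5, -0.0, -0.5]
finger_gap: 0.999
```

```bash
cat > cap.py <<'E'
import sys
from h import *
from workcell import sense,vision
def cap(name,out):
    s=sense();d=vision.capture(name);d["s"]=s
    pickle.dump(d,open(out+".pkl","wb"))
    cv2.imwrite(f"pics/{out}.png",cv2.resize(d["image"][:,:,::-1],(800,600)))
    return d,s
if __name__=="__main__":
    plan([.49,.06,.25],0)
    cap(sys.argv[1],sys.argv[2])
E
python3 cap.py wrist w1
```

```text
clock 2.30 tcp [0.4424 0.0032 0.3268] jaw -0.5 tilt x [-0.0016 -0.0018 -1.    ] q [-47.   3.  47.  95.  -2.  83.  -0.] F [ 0.5 -0.  -0.5] gap 85.3
shift [76.6 57.4 47.2] rotvec [-0.52 -0.09  0.1 ] | tool y in world [ 0.009  1.    -0.002] z [ 1.    -0.009 -0.002]
```

View pics/w1.png

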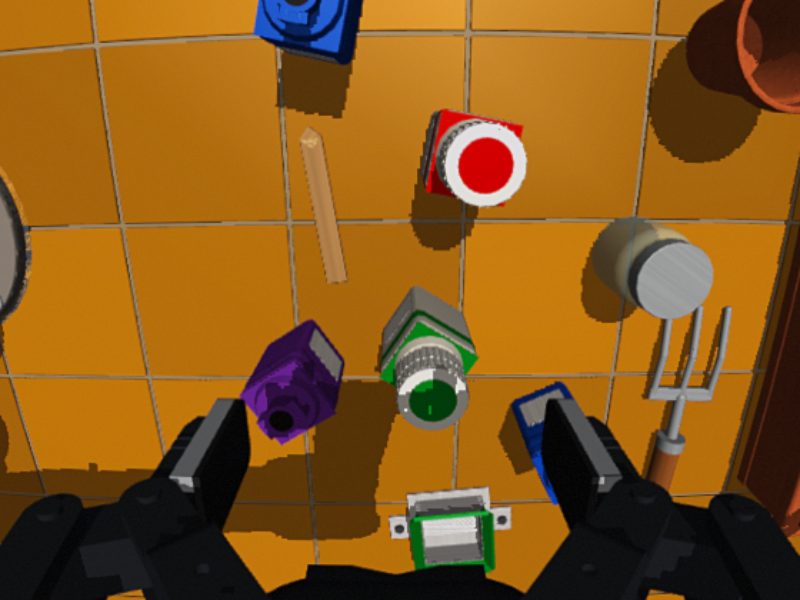

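```bash
cat > meas.py <<'E'
from h import *
def meas(d,s=None):
    P=world(d,s);ok=d["z_map"]>0
    reg=ok&(P[...,0]>.25)&(P[...,0]<.8)&(P[...,2]>.012)&(P[...,2]<.165)
    for nm,c in (("red",(.4935,.061)),("green",(.4645,-.091)),("holder",(.496,-.324)),("crate",(.519,.278))):
        q=P[reg&(np.hypot(P[...,0]-c[0],P[...,1]-c[1])<(.08 if nm in("holder","crate") else .055))]
        if len(q)<50: continue
        t=q[q[:,2]>.132] if nm in("red","green") else q[q[:,2]>q[:,2].max()-.006]
        if len(t)<20: print(nm,"few",len(t));continue
        if nm in("red","green"):
            print(nm,"cap top",cv2.minEnclosingCircle(t[:,:2].astype(np.float32)),"z",np.median(t[t[:,2]>.139][:,2]) ,len(t))
            b=q[(q[:,2]<.096)]
            print("   body",cv2.minAreaRect(b[:,:2].astype(np.float32)))
        else: print(nm,"rim z",np.median(t[:,2]),cv2.minAreaRect(t[:,:2].astype(np.float32)),len(t))
if __name__=="__main__":
    import sys
    for f in sys.argv[1:]:
        print(f);d=pickle.load(open(f+".pkl","rb"));meas(d,d.get("s"))
E
python3 meas.py scene top w1
```

```text
scene
red cap top ((0.4954380393028259, 0.060944512486457825), 0.024656469002366066) z 0.1422889197036139 160
   body ((0.49558332562446594, 0.06263694912195206), (0.05390481650829315, 0.057456739246845245), 78.8663558959961)
green cap top ((0.4647368788719177, -0.08752601593732834), 0.025330955162644386) z 0.14227476941584805 154
   body ((0.4659659266471863, -0.08756148815155029), (0.05826760455965996, 0.05627288669347763), 56.867801666259766)
holder rim z 0.03899078440562609 ((0.4967823624610901, -0.3208047151565552), (0.0840599313378334, 0.08391870558261871), 7.363644123077393) 58
crate rim z 0.05360677228774935 ((0.5202563405036926, 0.28020620346069336), (0.11366758495569229, 0.11505690962076187), 82.84619903564453) 203
top
red cap top ((0.4929467737674713, 0.058351729065179825), 0.02459505759179592) z 0.140461012215233 254
   body ((0.49269014596939087, 0.058566682040691376), (0.056325990706682205, 0.05604203790426254), 78.66754150390625)
green cap top ((0.4646589159965515, -0.09286501258611679), 0.024270683526992798) z 0.14034206402868288 250
   body ((0.4648360311985016, -0.0
[... 257 characters left out ...]
 ((0.5186338424682617, 0.2762199640274048), (0.112973153591156, 0.11275821179151535), 83.0347671508789) 188
w1
red cap top ((0.4939960539340973, 0.059847209602594376), 0.024815434589982033) z 0.1409544344209789 2756
   body ((0.49326205253601074, 0.06020401418209076), (0.056505266577005386, 0.05581510066986084), 79.51985931396484)
green cap top ((0.46581125259399414, -0.09110359847545624), 0.02492949739098549) z 0.14105214915726227 1943
   body ((0.465363085269928, -0.09063190221786499), (0.05680185183882713, 0.05616500601172447), 56.822509765625)
holder rim z 0.036436085835011955 ((0.49723297357559204, -0.32314807176589966), (0.08384377509355545, 0.08292607218027115), 5.241221904754639) 515
```

Call:
drive_tool(series=[[25,20,17,-0.5,0,0,85],[30,20,17,0,0,0,85],[30,15,15,0,0,0,85],[30,2,2,0,0,0,85],[15,0,0,0,0,0,85],[0,0,0,0,0,0,85]])

```text
clock: 2.95
tcp_pos: [0.4886, 0.0758, 0.1907]
ee_rot: [135.5, 89.3, 136.5]
contact_force: [0.6, -0.6, 0.6]
finger_gap: 0.996
```

```bash
python3 -c "
from h import *
plan([.4937,.06,.134],0)"
```

```text
clock 2.95 tcp [0.4886 0.0758 0.1907] jaw 1.0 tilt x [-0.0094  0.0089 -0.9999] q [-45.  17.  44. 102. -13.  67.   3.] F [ 0.6 -0.6  0.6] gap 85.0
shift [ 56.5 -16.4   5.4] rotvec [ 0.99 -0.53 -0.51] | tool y in world [-0.017  1.     0.009] z [ 1.     0.017 -0.009]
```

Call:
drive_tool(series=[[2,-8,3,0.5,-0.5,-0.5,85],[2,-6,2,0.5,0,0,85],[0,0,0,0,0,0,85]])

```text
clock: 3.25
tcp_pos: [0.4935, 0.0636, 0.1878]
ee_rot: [65.2, 89.9, 65.3]
contact_force: [-0.2, -0.9, 1.0]
finger_gap: 0.992
```

```bash
python3 -c "
from h import *
plan([.4937,.06,.134],0)"
```

```text
clock 3.25 tcp [0.4935 0.0636 0.1878] jaw 0.2 tilt x [ 9.0e-04  1.9e-03 -1.0e+00] q [-45.  18.  44. 102. -13.  66.   4.] F [-0.2 -0.9  1. ] gap 84.7
shift [53.8 -3.7  0.1] rotvec [ 0.18  0.05 -0.11] | tool y in world [-0.003  1.     0.002] z [1.    0.003 0.001]
```

Call:
drive_tool(series=[[15,-3,0,0,0,0,85],[18,-1,0,0,0,0,85],[15,0,0,0,0,0,85],[5,0,0,0,0,0,85],[0,0,0,0,0,0,85]])

```text
clock: 3.75
tcp_pos: [0.4983, 0.0585, 0.1391]
ee_rot: [25.9, 89.2, 25.8]
contact_force: [-0.1, -0.3, 0.3]
finger_gap: 0.992
```

```bash
python3 -c "
from h import *
plan([.4937,.06,.134],0)"; python3 cap.py wrist w2; python3 meas.py w2
```

```text
clock 3.75 tcp [0.4983 0.0585 0.1391] jaw -0.0 tilt x [ 0.0131  0.0063 -0.9999] q [-42.  21.  43. 106. -17.  59.   7.] F [-0.1 -0.3  0.3] gap 84.7
shift [ 5.1  1.5 -4.6] rotvec [-0.03  0.75 -0.36] | tool y in world [0.001 1.    0.006] z [ 1.    -0.001  0.013]
clock 3.75 tcp [0.4983 0.0585 0.1391] jaw -0.0 tilt x [ 0.0131  0.0063 -0.9999] q [-42.  21.  43. 106. -17.  59.   7.] F [-0.1 -0.3  0.3] gap 84.7
shift [-110.9    2.2   -6.8] rotvec [-0.03  0.75 -0.36] | tool y in world [0.001 1.    0.006] z [ 1.    -0.001  0.013]
w2
red cap top ((0.4945734739303589, 0.0673765242099762), 0.05314473807811737) z 0.14135958922998604 17027
   body ((0.4943102300167084, 0.06424594670534134), (0.04964086785912514, 0.05558155104517937), 79.3204116821289)
green few 0
```

View pics/w2.png

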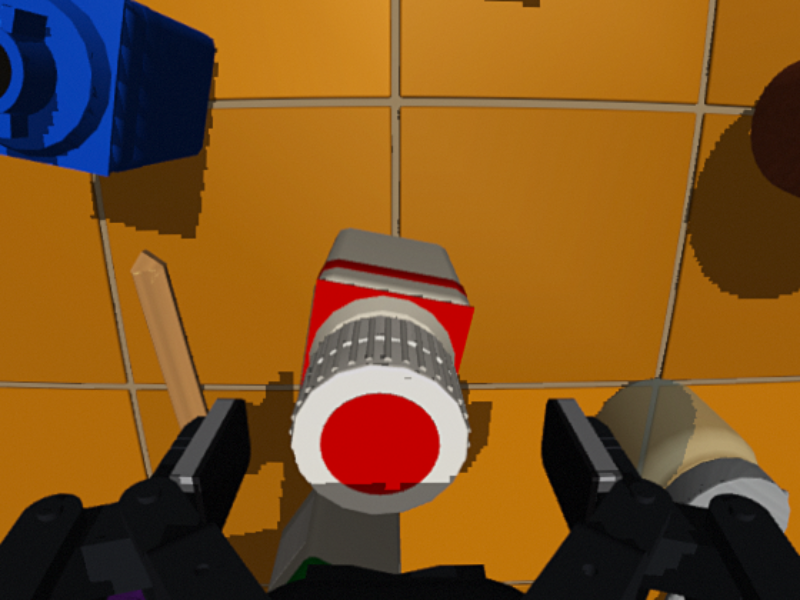

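Call:
drive_tool(series=[[3,1,-3,0,0.6,-0.3,85],[2,1,-2,0,0.2,0,85],[0,0,0,0,0,0,85]])

```text
clock: 4.1
tcp_pos: [0.4948, 0.0609, 0.1364]
ee_rot: [37.3, 89.8, 37.3]
contact_force: [0.4, 0.1, 0.1]
finger_gap: 0.994
```

```bash
python3 -c "
from h import *
plan([.4937,.06,.134],0)"
```

```text
clock 4.10 tcp [0.4948 0.0609 0.1364] jaw -0.0 tilt x [ 0.0029  0.0022 -1.    ] q [-43.  21.  43. 106. -17.  59.   7.] F [0.4 0.1 0.1] gap 84.9
shift [ 2.4 -0.9 -1.2] rotvec [-0.03  0.16 -0.13] | tool y in world [0.    1.    0.002] z [ 1.    -0.     0.003]
```

Call:
drive_tool(series=[[3,-1,-1,0,0,0,70],[1,0,0,0,0,0,55],[0,0,0,0,0,0,40],[0,0,0,0,0,0,40],[0,0,0,0,0,0,40]], grip_force=80)

```text
clock: 4.6
tcp_pos: [0.4941, 0.0601, 0.1331]
ee_rot: [40.4, 89.7, 40.4]
contact_force: [-0.1, -0.0, -0.0]
finger_gap: 0.536
```

```bash
python3 -c "
from h import *
plan([.4937,.06,.25],0)"
```

```text
clock 4.60 tcp [0.4941 0.0601 0.1331] jaw 0.0 tilt x [ 0.0036  0.0031 -1.    ] q [-42.  21.  43. 106. -17.  59.   7.] F [-0.1 -0.  -0. ] gap 45.8
shift [-1.169e+02  2.000e-01  1.000e-01] rotvec [ 0.    0.21 -0.18] | tool y in world [-0.     1.     0.003] z [1.    0.    0.004]
```

Call:
drive_tool(series=[[-8,0,0,0,0.2,0,40],[-15,0,0,0,0,0,40],[-22,0,0,0,0,0,40],[-25,0,0,0,0,0,40],[-22,0,0,0,0,0,40],[-10,0,0,0,0,0,40],[0,0,0,0,0,0,40]])

```text
clock: 5.3
tcp_pos: [0.4906, 0.0592, 0.2357]
ee_rot: [-177.2, 89.4, -177.3]
contact_force: [0.0, -0.3, -3.3]
finger_gap: 0.544
```

```bash
python3 -c "
from h import *
plan([.5194,.278,.25],0)"; python3 cap.py scene s1
```

```text
clock 5.30 tcp [0.4906 0.0592 0.2357] jaw -0.1 tilt x [-1.020e-02 -5.000e-04 -9.999e-01] q [-45.  15.  45.  98. -11.  73.   2.] F [ 0.  -0.3 -3.3] gap 46.5
shift [-14.7 218.8  28.3] rotvec [-0.08 -0.58  0.03] | tool y in world [ 0.001  1.    -0.   ] z [ 1.    -0.001 -0.01 ]
clock 5.30 tcp [0.4906 0.0592 0.2357] jaw -0.1 tilt x [-1.020e-02 -5.000e-04 -9.999e-01] q [-45.  15.  45.  98. -11.  73.   2.] F [ 0.  -0.3 -3.3] gap 46.5
shift [-14.3   0.8  -0.8] rotvec [-0.08 -0.58  0.03] | tool y in world [ 0.001  1.    -0.   ] z [ 1.    -0.001 -0.01 ]
```

View pics/s1.png

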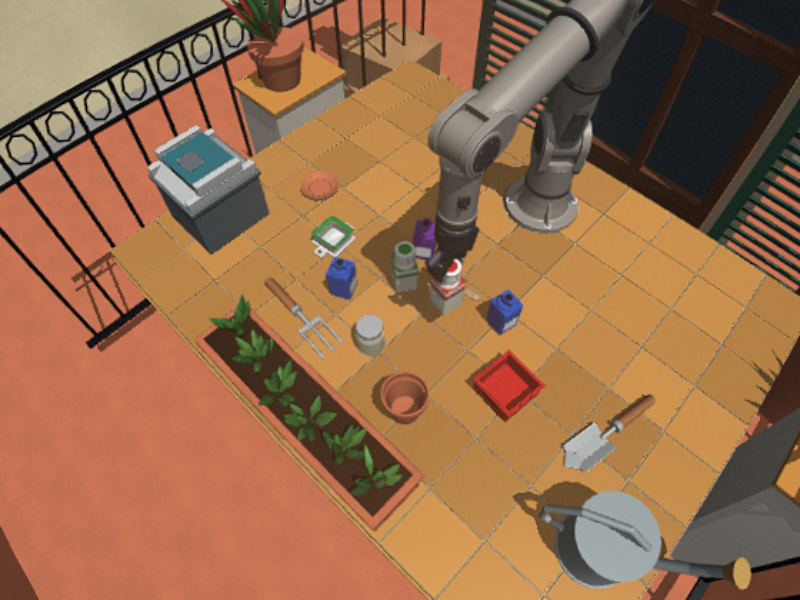

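Call:
drive_tool(series=[[-5,15,2,-1,-0.4,0,40],[-5,30,4,-1,0,0,40],[-3,35,5,-1,0,0,40],[0,35,5,-1,0,0,40],[0,35,5,0,0,0,40],[0,30,4,0,0,0,40],[0,15,2,0,0,0,40],[0,0,0,0,0,0,40]])

```text
clock: 6.15
tcp_pos: [0.5017, 0.2696, 0.238]
ee_rot: [-176.6, 88.8, -172.1]
contact_force: [-0.6, 0.3, -2.1]
finger_gap: 0.539
```

```bash
python3 -c "
from h import *
plan([.5194,.278,.25],4)"
```

```text
clock 6.15 tcp [0.5017 0.2696 0.238 ] jaw 4.4 tilt x [-0.0205 -0.0028 -0.9998] q [-57.  24.  39.  85. -16.  77. -12.] F [-0.6  0.3 -2.1] gap 46.0
shift [-12.4   7.   18. ] rotvec [ 0.44 -1.18  0.08] | tool y in world [-0.077  0.997 -0.001] z [ 0.997  0.077 -0.021]
```

Call:
drive_tool(series=[[0,4,9,0,-1,0,40],[0,3,8,0,-0.4,0,40],[0,0,0,0,0,0,40]])

```text
clock: 6.45
tcp_pos: [0.5195, 0.2743, 0.2367]
ee_rot: [-52.3, 89.6, -48.1]
contact_force: [0.6, -0.2, -1.7]
finger_gap: 0.542
```

```bash
python3 -c "
from h import *
plan([.5194,.278,.14],4)"
```

```text
clock 6.45 tcp [0.5195 0.2743 0.2367] jaw 4.2 tilt x [ 0.0044 -0.0049 -1.    ] q [-56.  26.  39.  83. -16.  76. -12.] F [ 0.6 -0.2 -1.7] gap 46.3
shift [96.7  4.2 -0.2] rotvec [0.2  0.23 0.3 ] | tool y in world [-0.073  0.997 -0.005] z [0.997 0.073 0.004]
```

Call:
drive_tool(series=[[15,2,0,0,0.2,0.3,40],[22,1,0,0,0,0,40],[22,0,0,0,0,0,40],[12,0,0,0,0,0,40],[0,0,0,0,0,0,40]])

```text
clock: 6.95
tcp_pos: [0.5211, 0.2704, 0.1618]
ee_rot: [-60.8, 89.9, -57.2]
contact_force: [0.1, -0.1, -3.2]
finger_gap: 0.536
```

```bash
python3 -c "
from h import *
plan([.5194,.278,.14],4)"
```

```text
clock 6.95 tcp [0.5211 0.2704 0.1618] jaw 3.6 tilt x [ 6.e-04 -1.e-03 -1.e+00] q [-55.  29.  37.  90. -19.  68. -10.] F [ 0.1 -0.1 -3.2] gap 45.8
shift [21.8  7.7 -1.2] rotvec [-0.43  0.03  0.06] | tool y in world [-0.062  0.998 -0.001] z [0.998 0.062 0.001]
```

Call:
drive_tool(series=[[8,4,0,0,0,0,40],[6,3,0,0,0,0,40],[4,2,0,0,0,0,40],[2,0,0,0,0,0,40],[0,0,0,0,0,0,40]])

```text
clock: 7.45
tcp_pos: [0.522, 0.2805, 0.1422]
ee_rot: [12.7, 89.8, 16.2]
contact_force: [0.4, 0.6, -2.4]
finger_gap: 0.542
```

```bash
python3 -c "
from h import *
plan([.5194,.278,.138],4)"
```

```text
clock 7.45 tcp [0.522  0.2805 0.1422] jaw 3.5 tilt x [ 0.004   0.0012 -1.    ] q [-55.  31.  37.  90. -20.  65. -10.] F [ 0.4  0.6 -2.4] gap 46.3
shift [ 4.2 -2.3 -2.8] rotvec [-0.45  0.23 -0.05] | tool y in world [-0.062  0.998  0.001] z [0.998 0.062 0.004]
```

Call:
drive_tool(series=[[2,-1,-2,0,0.2,0,40],[2,-1,-1,0,0,0,40],[1.5,0,0,0,0,0,40],[0,0,0,0,0,0,40]])

```text
clock: 7.85
tcp_pos: [0.5201, 0.2783, 0.1385]
ee_rot: [36.4, 89.8, 39.9]
contact_force: [-0.2, 0.6, -3.1]
finger_gap: 0.539
```

```bash
python3 -c "
from h import *
plan([.5194,.278,.138],4)"
```

```text
clock 7.85 tcp [0.5201 0.2783 0.1385] jaw 3.5 tilt x [ 0.0031  0.0026 -1.    ] q [-55.  31.  37.  91. -20.  65. -10.] F [-0.2  0.6 -3.1] gap 46.1
shift [ 0.5 -0.2 -0.7] rotvec [-0.46  0.18 -0.13] | tool y in world [-0.062  0.998  0.002] z [0.998 0.062 0.003]
```

Call:
drive_tool(series=[[1.5,0,0,0,0,0,40],[1,0,0,0,0,0,40],[0,0,0,0,0,0,40]])

```text
clock: 8.15
tcp_pos: [0.5209, 0.2783, 0.1383]
ee_rot: [39.2, 89.6, 42.7]
contact_force: [1.1, -0.2, -3.3]
finger_gap: 0.538
```

```bash
python3 -c "
from h import *
plan([.5194,.278,.138],4)"
```

```text
clock 8.15 tcp [0.5209 0.2783 0.1383] jaw 3.5 tilt x [ 0.0049  0.0045 -1.    ] q [-55.  31.  37.  91. -20.  65. -10.] F [ 1.1 -0.2 -3.3] gap 46.0
shift [ 0.3 -0.3 -1.5] rotvec [-0.48  0.3  -0.24] | tool y in world [-0.061  0.998  0.004] z [0.998 0.061 0.005]
```

Call:
drive_tool(series=[[3,0,-1,0,0.3,-0.2,40],[2,0,0,0,0,0,40]])

```text
clock: 8.35
tcp_pos: [0.5218, 0.2786, 0.136]
ee_rot: [29.8, 89.7, 33.3]
contact_force: [-3.5, -1.2, 9.2]
finger_gap: 0.541
```

```bash
python3 -c "
from h import *
plan([.5194,.278,.138],4)"
```

```text
clock 8.35 tcp [0.5218 0.2786 0.136 ] jaw 3.5 tilt x [ 0.0039  0.0026 -1.    ] q [-55.  31.  37.  91. -20.  65. -10.] F [-3.5 -1.2  9.2] gap 46.2
shift [-2.  -0.4 -2.4] rotvec [-0.48  0.23 -0.13] | tool y in world [-0.061  0.998  0.002] z [0.998 0.061 0.004]
```

Contact with the floor. Ease off and open.

Call:
drive_tool(series=[[-1,0,-0.5,0,0,0,46],[0,0,0,0,0,0,55],[0,0,0,0,0,0,70],[0,0,0,0,0,0,85],[0,0,0,0,0,0,85],[-20,0,0,0,0,0,85],[-30,0,0,0,0,0,85],[-30,0,0,0,0,0,85]])

```text
clock: 9.15
tcp_pos: [0.5182, 0.2778, 0.2132]
ee_rot: [-146.8, 89.6, -143.3]
contact_force: [0.1, 0.1, -0.3]
finger_gap: 0.994
```

```bash
python3 -c "
from h import *
plan([.4645,-.0911,.25],4)"; python3 cap.py wrist w3;python3 cap.py scene s2; python3 - <<'E'
from h import *
for f in("w3","s2"):
    d=pickle.load(open(f+".pkl","rb"));P=world(d,d["s"]);
    m=(d["z_map"]>0)&(np.hypot(P[...,0]-.52,P[...,1]-.278)<.04)&(P[...,2]>.138)&(P[...,2]<.16)
    print(m.sum(),cv2.minEnclosingCircle(P[m][:,:2].astype(np.float32)),np.percentile(P[m][:,2],[2,50,98]))
E
```

```text
clock 9.15 tcp [0.5182 0.2778 0.2132] jaw 3.5 tilt x [-0.0052 -0.0038 -1.    ] q [-56.  27.  38.  85. -17.  74. -12.] F [ 0.1  0.1 -0.3] gap 84.9
shift [ -35.1 -365.   -76.5] rotvec [-0.48 -0.31  0.2 ] | tool y in world [-0.061  0.998 -0.004] z [ 0.998  0.061 -0.005]
clock 9.15 tcp [0.5182 0.2778 0.2132] jaw 3.5 tilt x [-0.0052 -0.0038 -1.    ] q [-56.  27.  38.  85. -17.  74. -12.] F [ 0.1  0.1 -0.3] gap 84.9
shift [ -35.8 -215.8  -41.8] rotvec [ 3.52 -0.3   0.21] | tool y in world [-0.061  0.998 -0.004] z [ 0.998  0.061 -0.005]
clock 9.20 tcp [0.5213 0.2789 0.2191] jaw 3.5 tilt x [ 0.0037  0.0014 -1.    ] q [-56.  27.  39.  84. -17.  74. -12.] F [1.3 0.4 3.1] gap 85.4
shift [ -31.3 -216.5  -44.6] rotvec [ 3.53  0.22 -0.07] | tool y in world [-0.062  0.998  0.001] z [0.998 0.062 0.004]
5560 ((0.5220987200737, 0.27881550788879395), 0.024844974279403687) [0.14060556 0.14592468 0.14724118]
124 ((0.5223545432090759, 0.2798446714878082), 0.02481524460017681) [0.13938718 0.14732827 0.15167503]
```

View pics/w3.png

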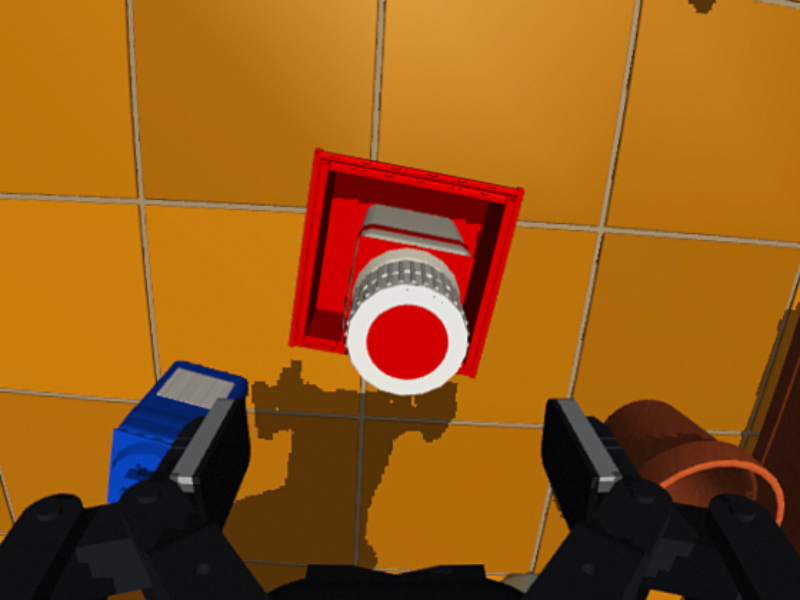

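Call:
drive_tool(series=[[-8,0,0,8.3,0,0,85],[-8,0,0,8.3,0,0,85],[-8,0,0,8.3,0,0,85],[-5,0,0,8.3,0,0,85],[-5,0,0,8.3,0,0,85],[0,0,0,0,0,0,85]])

```text
clock: 9.85
tcp_pos: [0.5202, 0.2785, 0.2486]
ee_rot: [-3.4, 90.0, -42.8]
contact_force: [-1.3, -0.8, -0.3]
finger_gap: 0.996
```

```bash
python3 -c "
from h import *
plan([.4653,-.091,.25],-38)"
```

```text
clock 9.85 tcp [0.5202 0.2785 0.2486] jaw -39.4 tilt x [ 4.e-04 -3.e-04 -1.e+00] q [-62.  28.  49.  82. -21.  80. -52.] F [-1.3 -0.8 -0.3] gap 85.1
shift [  -1.3 -320.4  192.2] rotvec [-1.41  0.03  0.  ] | tool y in world [ 0.635  0.773 -0.   ] z [ 0.773 -0.635  0.   ]
```

Call:
drive_tool(series=[[0,-20,12,-0.5,0,0,85],[0,-38,23,-0.5,0,0,85],[0,-38,23,-0.5,0,0,85],[0,-38,23,0,0,0,85],[0,-38,23,0,0,0,85],[0,-38,23,0,0,0,85],[0,-38,23,0,0,0,85],[0,-38,23,0,0,0,85]])

```text
clock: 10.65
tcp_pos: [0.4827, -0.0537, 0.2405]
ee_rot: [-143.5, 89.7, -178.4]
contact_force: [0.7, 0.2, -0.7]
finger_gap: 0.998
```

```bash
python3 -c "
from h import *
plan([.4653,-.091,.22],-38)"
```

```text
clock 10.65 tcp [ 0.4827 -0.0537  0.2405] jaw -34.9 tilt x [-5.8e-03 -2.0e-04 -1.0e+00] q [-41.  15.  56.  99. -13.  73. -17.] F [ 0.7  0.2 -0.7] gap 85.2
shift [ 20.6 -40.4   7.2] rotvec [ 3.09 -0.26  0.21] | tool y in world [ 0.572  0.82  -0.003] z [ 0.82  -0.572 -0.005]
```

Call:
drive_tool(series=[[6,-20,3,1,0,0,85],[6,-10,2,1,0,0,85],[3,-3,0,0,0,0,85],[0,0,0,0,0,0,85]])

```text
clock: 11.05
tcp_pos: [0.4641, -0.0905, 0.2233]
ee_rot: [-135.2, 89.6, -172.4]
contact_force: [0.7, -0.2, 0.0]
finger_gap: 0.991
```

```bash
python3 -c "
from h import *
plan([.4653,-.091,.134],-38)"
```

```text
clock 11.05 tcp [ 0.4641 -0.0905  0.2233] jaw -37.2 tilt x [-0.0076 -0.001  -1.    ] q [-38.  15.  57. 102. -13.  71. -15.] F [ 0.7 -0.2  0. ] gap 84.6
shift [89.3  0.8  1.7] rotvec [ 0.75 -0.31  0.31] | tool y in world [ 0.605  0.796 -0.005] z [ 0.796 -0.605 -0.005]
```

Call:
drive_tool(series=[[15,0,0,0,-0.3,0.3,85],[20,0,0,0,0,0,85],[20,0,0,0,0,0,85],[18,0,0,0,0,0,85],[10,0,0,0,0,0,85],[0,0,0,0,0,0,85]])

```text
clock: 11.65
tcp_pos: [0.4692, -0.076, 0.1362]
ee_rot: [110.6, 89.7, 75.0]
contact_force: [-0.5, -0.4, 0.3]
finger_gap: 0.994
```

```bash
python3 -c "
from h import *
plan([.4653,-.091,.134],-38)"
```

```text
clock 11.65 tcp [ 0.4692 -0.076   0.1362] jaw -35.6 tilt x [ 0.0013  0.0047 -1.    ] q [-35.  21.  53. 109. -20.  59.  -9.] F [-0.5 -0.4  0.3] gap 84.9
shift [  2.1 -14.5   5.5] rotvec [ 2.39 -0.1  -0.26] | tool y in world [0.582 0.813 0.005] z [ 0.813 -0.582 -0.002]
```

Call:
drive_tool(series=[[0,-7,3,1,0,-0.2,85],[1,-5,2,1,0,0,85],[1,0,0,0,0,0,85],[0,0,0,0,0,0,85]])

```text
clock: 12.05
tcp_pos: [0.4684, -0.0888, 0.1362]
ee_rot: [58.8, 89.8, 21.3]
contact_force: [-0.4, -0.5, -0.2]
finger_gap: 0.996
```

```bash
python3 cap.py wrist w4; python3 -c "
from h import *
plan([.4653,-.091,.134],-38)"
```

```text
clock 12.05 tcp [ 0.4684 -0.0888  0.1362] jaw -37.6 tilt x [ 0.0033  0.0013 -1.    ] q [-34.  21.  54. 109. -20.  59.  -9.] F [-0.4 -0.5 -0.2] gap 85.1
shift [-113.6  131.5  -73.4] rotvec [-37.58   0.16  -0.13] | tool y in world [0.61  0.792 0.003] z [ 0.792 -0.61   0.002]
clock 12.10 tcp [ 0.4684 -0.089   0.1363] jaw -37.6 tilt x [ 0.0036  0.0011 -1.    ] q [-34.  21.  54. 109. -20.  59.  -9.] F [-0.3  0.2  0.1] gap 84.9
shift [ 2.3 -3.5 -1.3] rotvec [ 0.41  0.12 -0.17] | tool y in world [0.61  0.792 0.003] z [ 0.792 -0.61   0.002]
```

View pics/w4.png

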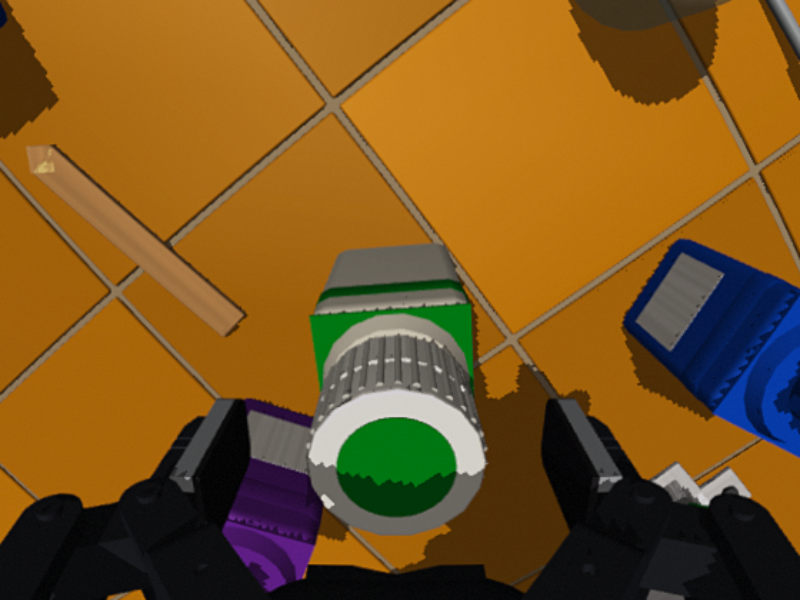

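Green cap at (397,460) is centred between the pads; purple bottle is clear below. Adjust y slightly and close.

Call:
drive_tool(series=[[2,-3,-1,0,0,0,75],[1,-1,0,0,0,0,65],[0,0,0,0,0,0,40],[0,0,0,0,0,0,40],[0,0,0,0,0,0,40],[0,0,0,0,0,0,40]])

```text
clock: 12.7
tcp_pos: [0.4655, -0.0922, 0.1341]
ee_rot: [52.1, 89.7, 14.5]
contact_force: [0.1, -0.1, 1.8]
finger_gap: 0.54
```

```bash
python3 -c "
from h import *
plan([.4653,-.091,.24],-38)"
```

```text
clock 12.70 tcp [ 0.4655 -0.0922  0.1341] jaw -37.6 tilt x [ 0.0057  0.0015 -1.    ] q [-34.  21.  54. 110. -20.  59.  -9.] F [ 0.1 -0.1  1.8] gap 46.1
shift [-105.9    1.3   -0.5] rotvec [ 0.39  0.21 -0.27] | tool y in world [0.61  0.792 0.005] z [ 0.792 -0.61   0.004]
```

Call:
drive_tool(series=[[-8,0,0,0,0.2,-0.2,40],[-18,0,0,0,0,0,40],[-25,0,0,0,0,0,40],[-28,0,0,0,0,0,40],[-28,0,0,0,0,0,40],[-20,0,0,0,0,0,40],[-5,0,0,0,0,0,40],[0,0,0,0,0,0,40]])

```text
clock: 13.5
tcp_pos: [0.4606, -0.0901, 0.2674]
ee_rot: [-151.8, 89.1, 170.5]
contact_force: [0.1, -0.5, -3.9]
finger_gap: 0.541
```

```bash
python3 -c "
from h import *
plan([.4965,-.3235,.26],0)"
```

```text
clock 13.50 tcp [ 0.4606 -0.0901  0.2674] jaw -37.6 tilt x [-0.0148  0.0025 -0.9999] q [-40.  12.  59.  98. -11.  77. -17.] F [ 0.1 -0.5 -3.9] gap 46.2
shift [   6.3 -162.9  171.1] rotvec [-37.64  -0.87   0.14] | tool y in world [ 0.611  0.792 -0.007] z [ 0.792 -0.611 -0.013]
```

Call:
drive_tool(series=[[0,0,0,-7.5,-0.8,0,40],[0,0,0,-8,0,0,40],[0,0,0,-8,0,0,40],[0,0,0,-8,0,0,40],[0,0,0,-6,0,0,40],[0,0,0,0,0,0,40]])

```text
clock: 14.1
tcp_pos: [0.4544, -0.0882, 0.2582]
ee_rot: [-168.3, 88.7, -166.9]
contact_force: [0.6, -0.0, -3.8]
finger_gap: 0.539
```

```bash
python3 -c "
from h import *
plan([.4965,-.3235,.26],1.2)"
```

```text
clock 14.10 tcp [ 0.4544 -0.0882  0.2582] jaw 1.3 tilt x [-0.0213 -0.0049 -0.9998] q [-36.  11.  52.  99.  -8.  75.  19.] F [ 0.6 -0.  -3.8] gap 46.1
shift [  -1.5 -236.2   36.7] rotvec [ 0.11 -1.23  0.26] | tool y in world [-0.023  1.    -0.004] z [ 1.     0.023 -0.021]
```

Call:
drive_tool(series=[[-2,-15,4,0,-1,0.3,40],[-2,-30,6,0,-0.3,0,40],[-2,-35,6,0,0,0,40],[-1,-35,6,0,0,0,40],[0,-35,6,0,0,0,40],[0,-35,5,0,0,0,40],[0,-25,3,0,0,0,40],[0,-10,0,0,0,0,40]])

```text
clock: 14.9
tcp_pos: [0.4932, -0.3065, 0.2512]
ee_rot: [151.5, 88.8, 152.3]
contact_force: [-0.3, -0.5, -3.3]
finger_gap: 0.536
```

```bash
python3 -c "
from h import *
plan([.4965,-.3235,.22],1.2)"
```

```text
clock 14.90 tcp [ 0.4932 -0.3065  0.2512] jaw 0.9 tilt x [-0.0191  0.01   -0.9998] q [ -4.  29.  52.  82. -22.  81.  49.] F [-0.3 -0.5 -3.3] gap 45.8
shift [ 30.9 -17.4   3.6] rotvec [-0.34 -1.08 -0.59] | tool y in world [-0.015  1.     0.01 ] z [ 1.     0.015 -0.019]
```

Call:
drive_tool(series=[[0,-8,2,-0.3,-1,-0.6,40],[0,-6,1,0,-0.3,0,40],[0,0,0,0,0,0,40],[0,0,0,0,0,0,40]])

```text
clock: 15.3
tcp_pos: [0.4958, -0.3185, 0.2485]
ee_rot: [71.7, 89.8, 72.7]
contact_force: [-1.2, 0.0, -3.3]
finger_gap: 0.535
```

```bash
python3 cap.py wrist w5; python3 -c "
from h import *
plan([.4965,-.3235,.19],1.2)"; python3 cap.py top t5; python3 cap.py scene s5; python3 - <<'E'
from h import *
for f in("w5","t5","s5"):
    d=pickle.load(open(f+".pkl","rb"));P=world(d,d["s"]);x,y,z=np.moveaxis(P,-1,0)
    reg=(d["z_map"]>0)&(np.hypot(x-.4965,y+.3235)<.075)
    hs=cv2.cvtColor(d["image"],cv2.COLOR_RGB2HSV).astype(int)
    g=(hs[...,0]>40)&(hs[...,0]<85)&(hs[...,1]>100)
    b=reg&(z>.1)&(z<.2)&(np.hypot(x-.4965,y+.3235)<.05)
    for nm,m in(("lip",reg&g&(z>.02)&(z<.05)),("body",b)):
        q=P[m]
        if len(q)>10: print(f,nm,len(q),q[:,2].min().round(3),q[:,2].max().round(3),cv2.minAreaRect(q[:,:2].astype(np.float32)))
E
```

```text
clock 15.30 tcp [ 0.4958 -0.3185  0.2485] jaw 1.0 tilt x [ 0.0013  0.004  -1.    ] q [ -3.  29.  52.  82. -23.  80.  51.] F [-1.2  0.  -3.3] gap 45.7
shift [ -0.  378.6   1. ] rotvec [ 1.04  0.07 -0.23] | tool y in world [-0.018  1.     0.004] z [1.    0.018 0.001]
clock 15.35 tcp [ 0.4959 -0.3184  0.2485] jaw 1.1 tilt x [ 0.0014  0.004  -1.    ] q [ -3.  29.  52.  82. -23.  80.  51.] F [-0.2  0.8 -3.6] gap 46.1
shift [58.5 -5.3  0.4] rotvec [-0.14  0.08 -0.23] | tool y in world [-0.019  1.     0.004] z [1.    0.019 0.001]
clock 15.35 tcp [ 0.4959 -0.3184  0.2485] jaw 1.1 tilt x [ 0.0014  0.004  -1.    ] q [ -3.  29.  52.  82. -23.  80.  51.] F [-0.2  0.8 -3.6] gap 46.1
shift [  0.  378.5   1.1] rotvec [ 1.06  0.08 -0.23] | tool y in world [-0.019  1.     0.004] z [1.    0.019 0.001]
clock 15.40 tcp [ 0.496  -0.3186  0.2486] jaw 1.1 tilt x [ 0.0015  0.0036 -1.    ] q [ -3.  29.  52.  82. -23.  80.  51.] F [ 1.6  0.2 -3.3] gap 45.9
shift [ -0.  378.7   1.1] rotvec [ 1.07  0.09 -0.2 ] | tool y in world [-0.019  1.     0.004] z [1.    0.019 0.002]
w5 lip 1514 0.026 0.039 ((0.49595528841018677, -0.30873867869377136), (0.08376810699701309, 0.05248376727104187), 5.486793041229248)
w5 body 3294 0.12 0.2 ((0.49996528029441833, -0.2944355010986328), (0.025416256859898567, 0.06191452220082283), 68.9295425415039)
t5 lip 161 0.023 0.042 ((0.49670687317848206, -0.3235446810722351), (0.08087462931871414, 0.07886125147342682), 6.529802322387695)
t5 body 202 0.118 0.2 ((0.48878875374794006, -0.2970624268054962), (0.060266461223363876, 0.02347256802022457), 25.628618240356445)
s5 lip 116 0.027 0.044 ((0.4954928755760193, -0.3217482268810272), (0.08307623863220215, 0.0841463953256607), 4.160497188568115)
s5 body 334 0.116 0.2 ((0.5074948668479919, -0.3008875846862793), (0.04167681187391281, 0.07451425492763519), 50.40485382080078)
```

View pics/w5.png

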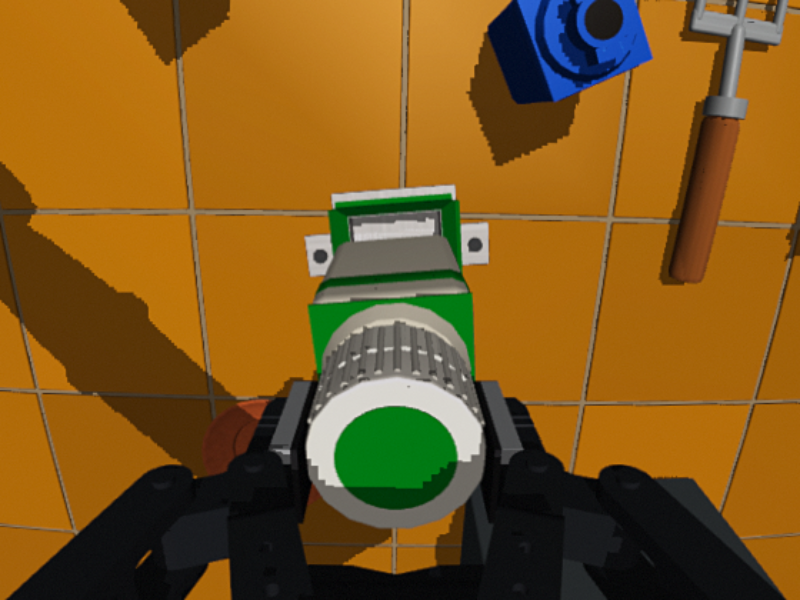

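View pics/s5.png

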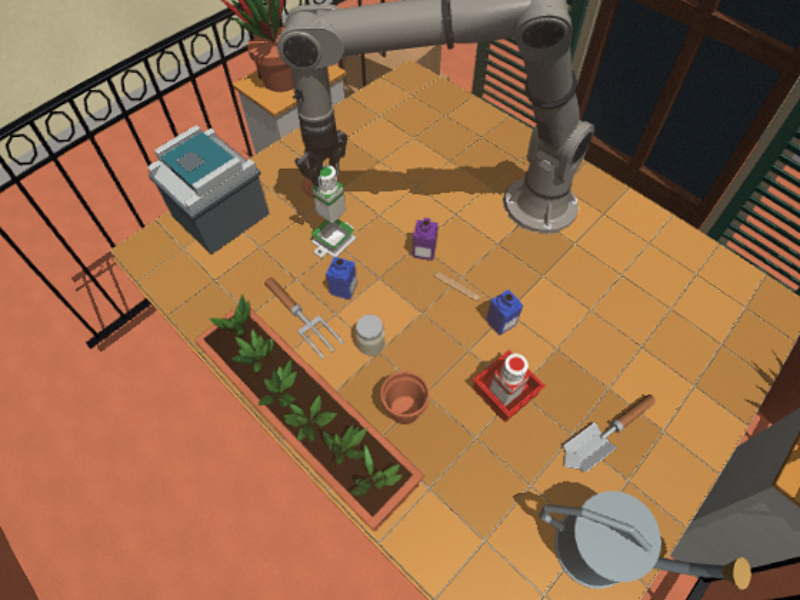

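Call:
drive_tool(series=[[10,-4,0,0,0,-0.2,40],[18,-2,0,0,0,0,40],[15,0,0,0,0,0,40],[8,0,0,0,0,0,40],[0,0,0,0,0,0,40]])

```text
clock: 15.95
tcp_pos: [0.4974, -0.3234, 0.1948]
ee_rot: [-8.4, 89.8, -7.2]
contact_force: [0.3, -0.5, -3.0]
finger_gap: 0.545
```

```bash
python3 -c "
from h import *
plan([.4963,-.3243,.18],1.2)"
```

```text
clock 15.95 tcp [ 0.4974 -0.3234  0.1948] jaw 1.3 tilt x [ 3.2e-03 -4.0e-04 -1.0e+00] q [ -2.  32.  51.  86. -25.  74.  53.] F [ 0.3 -0.5 -3. ] gap 46.5
shift [14.8 -0.8 -1.2] rotvec [0.08 0.18 0.03] | tool y in world [-0.022  1.    -0.   ] z [1.    0.022 0.003]
```

Call:
drive_tool(series=[[8,-0.5,-1,0,0.2,0,40],[8,0,-0.5,0,0,0,40],[5,0,0,0,0,0,40],[0,0,0,0,0,0,40]])

```text
clock: 16.35
tcp_pos: [0.4966, -0.3243, 0.173]
ee_rot: [-60.5, 89.9, -59.2]
contact_force: [0.1, 0.1, -3.2]
finger_gap: 0.537
```

```bash
python3 -c "
from h import *
plan([.4963,-.3243,.16],1.2)"
```

```text
clock 16.35 tcp [ 0.4966 -0.3243  0.173 ] jaw 1.3 tilt x [ 0.001  -0.0017 -1.    ] q [ -1.  33.  50.  88. -26.  71.  54.] F [ 0.1  0.1 -3.2] gap 45.9
shift [13.   0.1 -0.3] rotvec [0.12 0.06 0.1 ] | tool y in world [-0.023  1.    -0.002] z [1.    0.023 0.001]
```

Call:
drive_tool(series=[[6,0,0,0,0,0,40],[6,0,0,0,0,0,40],[4,0,0,0,0,0,40],[0,0,0,0,0,0,40]])

```text
clock: 16.75
tcp_pos: [0.4969, -0.3247, 0.1562]
ee_rot: [-49.5, 89.8, -48.2]
contact_force: [-0.5, 0.8, -3.4]
finger_gap: 0.543
```

```bash
python3 -c "
from h import *
plan([.4963,-.3243,.148],1.2)"
```

```text
clock 16.75 tcp [ 0.4969 -0.3247  0.1562] jaw 1.3 tilt x [ 0.0021 -0.0024 -1.    ] q [ -1.  34.  49.  89. -27.  69.  54.] F [-0.5  0.8 -3.4] gap 46.3
shift [ 8.2  0.5 -0.6] rotvec [0.13 0.12 0.14] | tool y in world [-0.023  1.    -0.002] z [1.    0.023 0.002]
```

Call:
drive_tool(series=[[5,0,0,0,0,0,40],[5,0,0,0,0,0,40],[4,0,0,0,0,0,40],[0,0,0,0,0,0,40]])

```text
clock: 17.15
tcp_pos: [0.4971, -0.3248, 0.1411]
ee_rot: [-47.7, 89.8, -46.4]
contact_force: [0.4, 0.7, -2.5]
finger_gap: 0.54
```

```bash
python3 -c "
from h import *
plan([.4963,-.3243,.138],1.2)"
```

```text
clock 17.15 tcp [ 0.4971 -0.3248  0.1411] jaw 1.3 tilt x [ 0.0025 -0.0026 -1.    ] q [ -1.  34.  49.  90. -27.  68.  55.] F [ 0.4  0.7 -2.5] gap 46.1
shift [ 3.1  0.5 -0.8] rotvec [0.13 0.14 0.15] | tool y in world [-0.023  1.    -0.003] z [1.    0.023 0.002]
```

Call:
drive_tool(series=[[3,0,0,0,0,0,40],[3,0,0,0,0,0,40],[3,0,0,0,0,0,40]])

```text
clock: 17.45
tcp_pos: [0.4983, -0.3265, 0.1358]
ee_rot: [-36.8, 89.5, -35.5]
contact_force: [-3.0, 2.1, 9.7]
finger_gap: 0.538
```

```bash
python3 -c "
from h import *
plan([.4963,-.3243,.138],1.2)"
```

```text
clock 17.45 tcp [ 0.4983 -0.3265  0.1358] jaw 1.3 tilt x [ 0.0068 -0.0048 -1.    ] q [ -1.  35.  49.  91. -28.  67.  55.] F [-3.   2.1  9.7] gap 46.0
shift [-2.2  2.2 -2. ] rotvec [0.14 0.38 0.29] | tool y in world [-0.023  1.    -0.005] z [1.    0.023 0.007]
```

Call:
drive_tool(series=[[-1.5,0,0,0,0,0,46],[0,0,0,0,0,0,55],[0,0,0,0,0,0,70],[0,0,0,0,0,0,85],[0,0,0,0,0,0,85],[-20,0,0,0,0.3,0.3,85],[-30,0,0,0,0,0,85],[-20,0,0,0,0,0,85]])

```text
clock: 18.25
tcp_pos: [0.4973, -0.3257, 0.2081]
ee_rot: [123.8, 89.8, 125.1]
contact_force: [0.2, -0.0, -0.2]
finger_gap: 0.995
```

```bash
python3 -c "
from h import *
plan([.4963,-.3235,.138],1.2)"; python3 cap.py wrist w6;python3 cap.py scene s6; python3 - <<'E'
from h import *
for f in("w6","s6"):
    d=pickle.load(open(f+".pkl","rb"));P=world(d,d["s"]);
    m=(d["z_map"]>0)&(np.hypot(P[...,0]-.4965,P[...,1]+.3235)<.04)&(P[...,2]>.138)&(P[...,2]<.16)
    print(m.sum(),cv2.minEnclosingCircle(P[m][:,:2].astype(np.float32)),np.percentile(P[m][:,2],[2,50,98]))
E
```

```text
clock 18.25 tcp [ 0.4973 -0.3257  0.2081] jaw 1.3 tilt x [-0.0018  0.0026 -1.    ] q [ -1.  31.  51.  85. -25.  76.  53.] F [ 0.2 -0.  -0.2] gap 85.0
shift [70.1  2.1 -0.8] rotvec [ 0.12 -0.1  -0.15] | tool y in world [-0.023  1.     0.003] z [ 1.     0.023 -0.002]
clock 18.25 tcp [ 0.4973 -0.3257  0.2081] jaw 1.3 tilt x [-0.0018  0.0026 -1.    ] q [ -1.  31.  51.  85. -25.  76.  53.] F [ 0.2 -0.  -0.2] gap 85.0
shift [-40.9 385.9   1.5] rotvec [ 1.32 -0.1  -0.15] | tool y in world [-0.023  1.     0.003] z [ 1.     0.023 -0.002]
clock 18.30 tcp [ 0.4985 -0.327   0.2113] jaw 1.3 tilt x [ 2.8e-03 -4.0e-04 -1.0e+00] q [ -1.  31.  51.  84. -25.  76.  53.] F [ 0.9 -1.5  1.8] gap 85.1
shift [-38.9 387.1   0.5] rotvec [1.33 0.16 0.02] | tool y in world [-0.023  1.    -0.   ] z [1.    0.023 0.003]
5707 ((0.49954259395599365, -0.3251363933086395), 0.024973439052700996) [0.14052638 0.14493573 0.14625819]
126 ((0.499186635017395, -0.32318010926246643), 0.025561930611729622) [0.13847306 0.14624054 0.15076602]
```

View pics/w6.png

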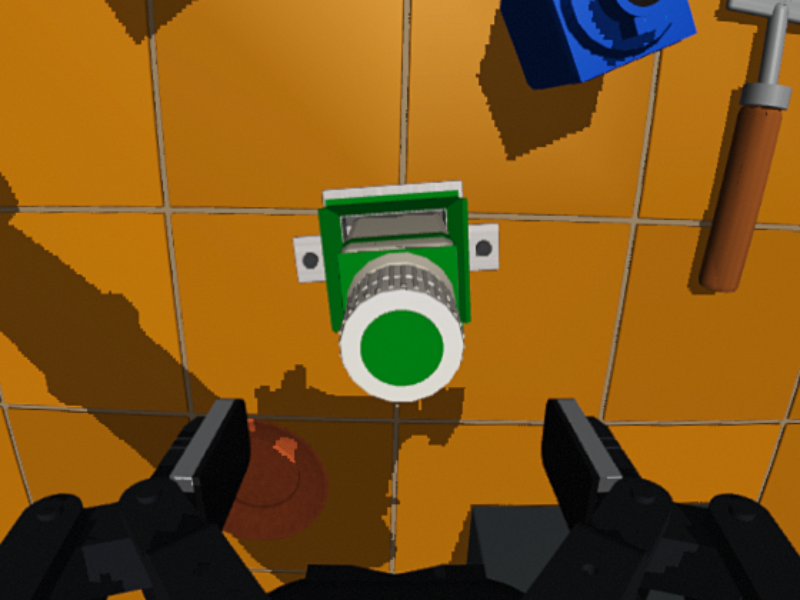

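Call:
drive_tool(series=[[8,2,0,8,0,0,85],[10,0,0,8,0,0,85],[15,0,0,0,0,0,85],[10,0,0,0,0,0,85],[0,0,0,0,0,0,85]])

```text
clock: 18.85
tcp_pos: [0.4978, -0.3237, 0.1617]
ee_rot: [91.0, 89.9, 75.7]
contact_force: [-0.4, 0.4, 0.5]
finger_gap: 0.997
```

```bash
python3 -c "
from h import *
plan([.4990,-.3248,.138])"
```

```text
clock 18.85 tcp [ 0.4978 -0.3237  0.1617] jaw -15.3 tilt x [ 5.0e-04  1.9e-03 -1.0e+00] q [ -3.  35.  53.  89. -29.  71.  39.] F [-0.4  0.4  0.5] gap 85.2
shift [23.7 -0.8  1.5] rotvec [-0.   -0.   -0.11] | tool y in world [0.264 0.965 0.002] z [ 0.965 -0.264 -0.   ]
```

Call:
drive_tool(series=[[10,-0.5,1,0,0,0,85],[10,0,0.5,0,0,0,85],[5,0,0,0,0,0,85],[0,0,0,0,0,0,85]])

```text
clock: 19.25
tcp_pos: [0.4992, -0.3246, 0.1343]
ee_rot: [98.6, 89.9, 83.3]
contact_force: [-0.7, 0.2, -0.0]
finger_gap: 0.992
```

```bash
python3 -c "
from h import *
plan([.4990,-.3248,.138])"
```

```text
clock 19.25 tcp [ 0.4992 -0.3246  0.1343] jaw -15.3 tilt x [ 3.0e-04  2.2e-03 -1.0e+00] q [ -2.  36.  52.  90. -30.  68.  40.] F [-0.7  0.2 -0. ] gap 84.7
shift [-3.7 -0.2 -0.2] rotvec [-0.   -0.02 -0.13] | tool y in world [0.264 0.965 0.002] z [ 0.965 -0.264 -0.   ]
```

Call:
drive_tool(series=[[-4,0,0,0,0,0,75],[0,0,0,0,0,0,60],[0,0,0,0,0,0,40],[0,0,0,0,0,0,40],[0,0,0,0,0,0,40],[0,0,0,0,0,0,40]], grip_force=100)

```text
clock: 19.85
tcp_pos: [0.4999, -0.3253, 0.1401]
ee_rot: [34.4, 89.8, 19.1]
contact_force: [0.2, -0.9, 0.3]
finger_gap: 0.535
```

```bash
python3 -c "
from h import *
plan([.4990,-.3248,.138])"
```

```text
clock 19.85 tcp [ 0.4999 -0.3253  0.1401] jaw -15.3 tilt x [ 2.7e-03  9.0e-04 -1.0e+00] q [ -3.  36.  52.  90. -30.  69.  40.] F [ 0.2 -0.9  0.3] gap 45.7
shift [ 2.1  0.2 -1. ] rotvec [ 0.    0.13 -0.09] | tool y in world [0.264 0.965 0.002] z [ 0.965 -0.264  0.002]
```

Call:
drive_tool(series=[[4,0,0,0,0,0,40],[6,0,0,0,0,0,40],[7,0,0,0,0,0,40],[8,0,0,0,0,0,40]])

```text
clock: 20.25
tcp_pos: [0.5001, -0.3266, 0.1329]
ee_rot: [45.2, 89.3, 30.0]
contact_force: [-10.7, 12.8, 47.9]
finger_gap: 0.533
```

```bash
python3 -c "
from h import *
plan([.4990,-.3248,.134])"
```

```text
clock 20.25 tcp [ 0.5001 -0.3266  0.1329] jaw -15.2 tilt x [ 0.0104  0.006  -0.9999] q [ -2.  36.  52.  90. -31.  68.  41.] F [-10.7  12.8  47.9] gap 45.5
shift [-1.1  1.5 -1.6] rotvec [ 0.    0.49 -0.49] | tool y in world [0.262 0.965 0.009] z [ 0.965 -0.262  0.008]
```

Call:
drive_tool(series=[[4.5,1,-1,-4,0.4,-0.4,40],[4.5,0.5,-0.5,-7,0.2,-0.2,40],[4.5,0,0,-8,0,0,40]])

```text
clock: 20.55
tcp_pos: [0.5012, -0.3268, 0.1331]
ee_rot: [-21.3, 89.4, -16.9]
contact_force: [-6.2, 7.0, 22.2]
finger_gap: 0.534
```

```bash
python3 -c "
from h import *
plan([.4995,-.325,.134])
from workcell import sense
print(sense()['ft_torque'])"
```

```text
clock 20.55 tcp [ 0.5012 -0.3268  0.1331] jaw 4.4 tilt x [ 0.0096 -0.0029 -0.9999] q [  0.  35.  47.  90. -27.  67.  58.] F [-6.2  7.  22.2] gap 45.6
shift [-0.9  2.  -1.5] rotvec [-0.    0.54  0.21] | tool y in world [-0.077  0.997 -0.004] z [0.997 0.077 0.009]
[ 1.42764096  1.49269621 -0.22004813]
```

Call:
drive_tool(series=[[4.5,1,-1,-8,0.5,0.2,40],[4.5,0.5,-0.5,-8,0.2,0,40],[4.5,0.5,-0.5,-8,0.2,0,40],[4.5,0.5,-0.5,-8,0.2,0,40]])

```text
clock: 20.95
tcp_pos: [0.5011, -0.3266, 0.133]
ee_rot: [-64.9, 89.6, -27.3]
contact_force: [-4.5, 4.6, 20.5]
finger_gap: 0.532
```

```bash
python3 -c "
from h import *
plan([.4995,-.325,.134])
from workcell import sense
print(sense()['ft_torque'])"
```

```text
clock 20.95 tcp [ 0.5011 -0.3266  0.133 ] jaw 37.6 tilt x [ 0.0059 -0.003  -1.    ] q [  5.  32.  39.  90. -22.  65.  87.] F [-4.5  4.6 20.5] gap 45.5
shift [-1.   2.2 -0.3] rotvec [-0.    0.16  0.34] | tool y in world [-0.611  0.792 -0.006] z [0.792 0.611 0.003]
[ 1.22126236  1.02971324 -0.10212992]
```

Call:
drive_tool(series=[[4.5,1,0,-8,0.2,0.2,40],[4.5,0.5,0,-8,0,0.1,40],[4.5,0.5,0,-8,0,0,40],[4.5,0.5,0,-8,0,0,40],[4,0,0,-2,0,0,40]])

```text
clock: 21.45
tcp_pos: [0.5007, -0.3266, 0.1331]
ee_rot: [-66.4, 89.2, 6.5]
contact_force: [-5.7, 5.1, 17.4]
finger_gap: 0.531
```

```bash
python3 -c "
from h import *
plan([.4995,-.325,.134])
from workcell import sense
print(sense()['ft_torque'])"; python3 cap.py wrist w7
```

```text
clock 21.45 tcp [ 0.5007 -0.3266  0.1331] jaw 73.0 tilt x [ 0.0146  0.0017 -0.9999] q [ 11.  30.  31.  90. -17.  64. 119.] F [-5.7  5.1 17.4] gap 45.4
shift [-0.9  1.6  1.2] rotvec [-0.    0.34  0.77] | tool y in world [-0.956  0.293 -0.013] z [0.293 0.956 0.006]
[ 1.12223155  1.4029552  -0.1645037 ]
clock 21.45 tcp [ 0.5007 -0.3266  0.1331] jaw 73.0 tilt x [ 0.0146  0.0017 -0.9999] q [ 11.  30.  31.  90. -17.  64. 119.] F [-5.7  5.1 17.4] gap 45.4
shift [-116.4  122.   367.2] rotvec [72.95  0.78  0.45] | tool y in world [-0.956  0.293 -0.013] z [0.293 0.956 0.006]
```

View pics/w7.png

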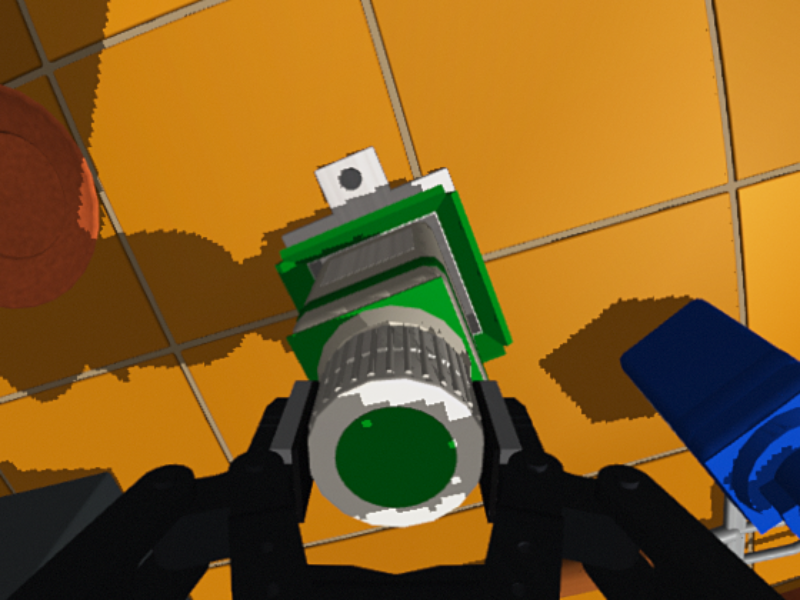

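Call:
drive_tool(series=[[-3,1,0.5,0,0.3,0.7,40],[-3,0.5,0.5,0,0.1,0.2,40],[-5,0,0,0,0,0,40],[-3,0,0,0,0,0,40],[0,0,0,0,0,0,40]])

```text
clock: 22.0
tcp_pos: [0.5001, -0.3263, 0.1511]
ee_rot: [-104.9, 89.8, -32.0]
contact_force: [-0.2, -1.0, -0.7]
finger_gap: 0.529
```

```bash
python3 -c "
from h import *
plan([.4995,-.325,.2])
from workcell import sense
print(sense()['ft_torque'])"; python3 cap.py wrist w8
```

```text
clock 22.00 tcp [ 0.5001 -0.3263  0.1511] jaw 72.9 tilt x [ 0.0025 -0.0015 -1.    ] q [ 10.  30.  31.  89. -16.  66. 118.] F [-0.2 -1.  -0.7] gap 45.2
shift [-48.9   0.8   1. ] rotvec [ 0.   -0.04  0.16] | tool y in world [-0.956  0.295 -0.003] z [ 0.295  0.956 -0.001]
[ 0.0186439   0.05765855 -0.01657406]
clock 22.00 tcp [ 0.5001 -0.3263  0.1511] jaw 72.9 tilt x [ 0.0025 -0.0015 -1.    ] q [ 10.  30.  31.  89. -16.  66. 118.] F [-0.2 -1.  -0.7] gap 45.2
shift [-99.5 123.2 366.1] rotvec [7.286e+01 7.000e-02 1.700e-01] | tool y in world [-0.956  0.295 -0.003] z [ 0.295  0.956 -0.001]
```

View pics/w8.png

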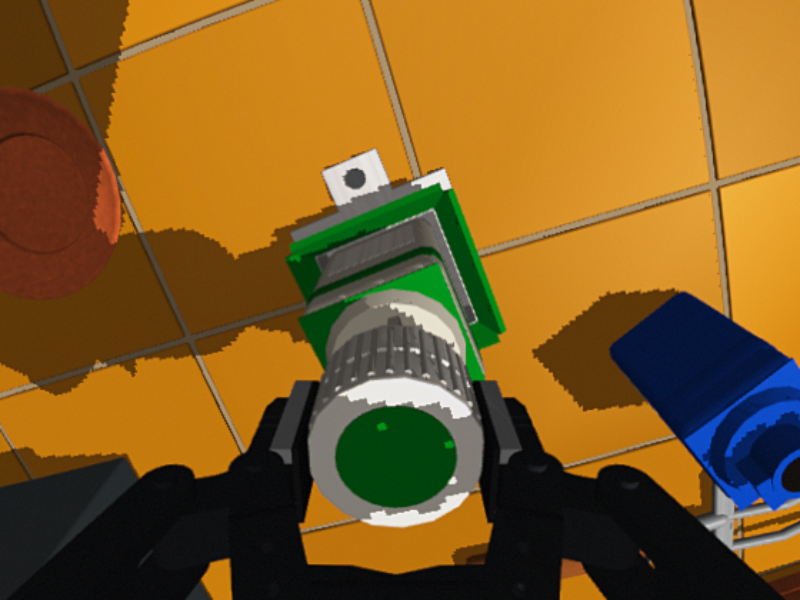

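Call:
drive_tool(series=[[-8,0,0,0,0,0.1,40],[-12,0,0,0,0,0,40],[-15,0,0,0,0,0,40],[-12,0,0,0,0,0,40],[-8,0,0,0,0,0,40],[0,0,0,0,0,0,40]])

```text
clock: 22.65
tcp_pos: [0.4996, -0.3261, 0.2093]
ee_rot: [119.4, 89.9, -167.7]
contact_force: [0.5, -0.6, -0.5]
finger_gap: 0.537
```

```bash
python3 -c "
from h import *
plan([.4995,-.325,.21])"; python3 cap.py wrist w9;python3 cap.py scene s9; python3 cap.py top t9;python3 -c "
import cv2,pickle
d=pickle.load(open('s9.pkl','rb'));cv2.imwrite('pics/s9c.png',cv2.resize(d['image'][80:220,150:330,::-1],(720,560),interpolation=cv2.INTER_CUBIC))"
```

```text
clock 22.65 tcp [ 0.4996 -0.3261  0.2093] jaw 72.8 tilt x [-1.3e-03 -3.0e-04 -1.0e+00] q [  9.  27.  33.  84. -15.  73. 116.] F [ 0.5 -0.6 -0.5] gap 45.9
shift [-0.7  0.5  1. ] rotvec [-0.   -0.04 -0.07] | tool y in world [-0.955  0.295  0.001] z [ 0.295  0.955 -0.001]
clock 22.65 tcp [ 0.4996 -0.3261  0.2093] jaw 72.8 tilt x [-1.3e-03 -3.0e-04 -1.0e+00] q [  9.  27.  33.  84. -15.  73. 116.] F [ 0.5 -0.6 -0.5] gap 45.9
shift [-40.8 123.2 366. ] rotvec [ 7.284e+01 -8.000e-02 -3.000e-02] | tool y in world [-0.955  0.295  0.001] z [ 0.295  0.955 -0.001]
clock 22.70 tcp [ 0.4994 -0.3259  0.2086] jaw 72.8 tilt x [-2.2e-03  3.0e-04 -1.0e+00] q [  9.  27.  33.  84. -15.  73. 116.] F [ 0.5  0.1 -0.5] gap 45.5
shift [-41.2 122.9 365.9] rotvec [72.84 -0.1  -0.09] | tool y in world [-0.955  0.295  0.002] z [ 0.295  0.955 -0.   ]
clock 22.75 tcp [ 0.499  -0.3255  0.2078] jaw 72.8 tilt x [-0.0036  0.0012 -1.    ] q [  9.  27.  32.  84. -15.  73. 116.] F [ 0.4  0.9 -0.6] gap 45.4
shift [-41.7 122.5 365.7] rotvec [72.84 -0.13 -0.19] | tool y in world [-0.955  0.295  0.004] z [0.295 0.955 0.   ]
```

View pics/w9.png

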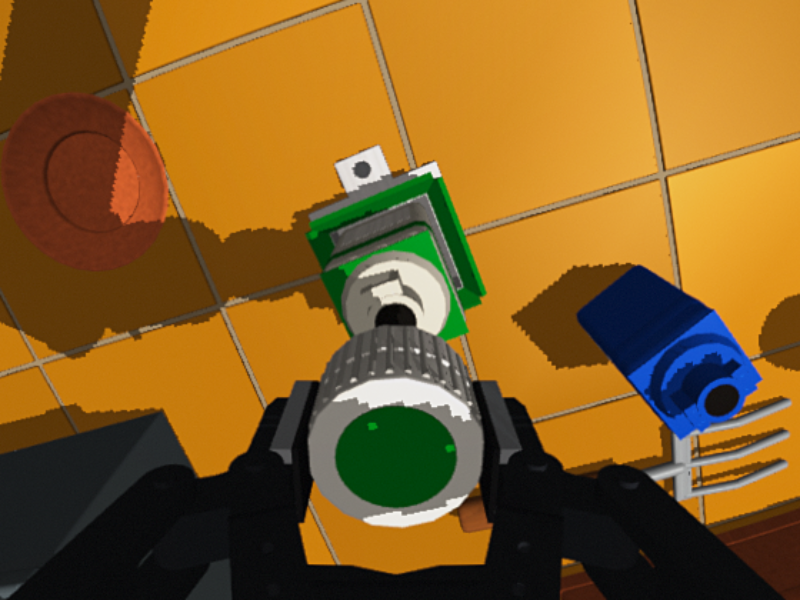

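View pics/s9c.png

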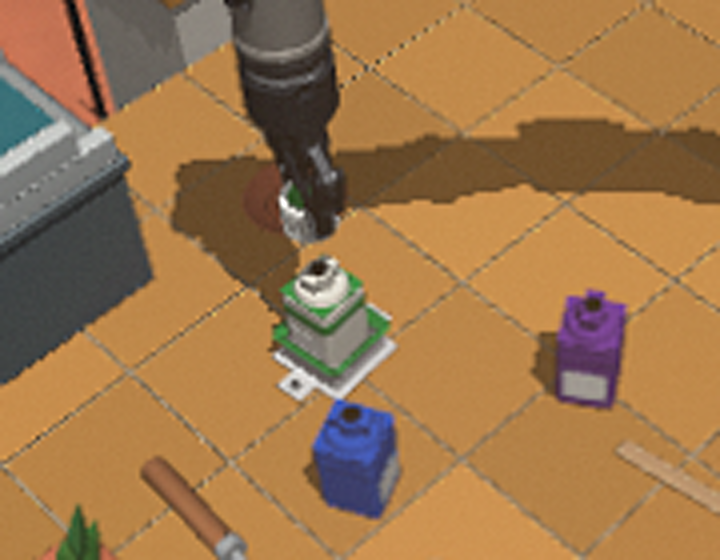

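View pics/s9.png

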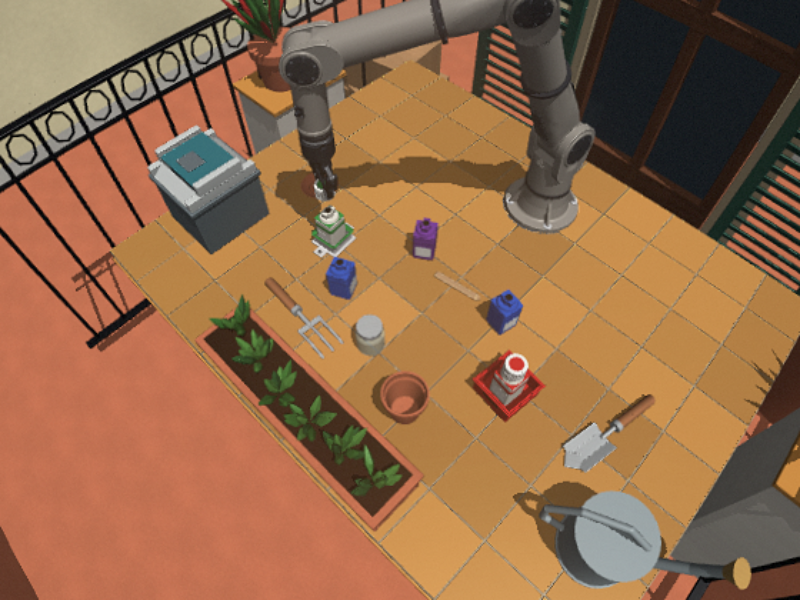

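Call:
drive_tool(series=[[0,0,0,0,0,0,40],[0,0,0,0,0,0,40],[0,0,0,0,0,0,40]])

```text
clock: 23.1
tcp_pos: [0.4978, -0.3243, 0.2051]
ee_rot: [80.4, 89.5, 153.2]
contact_force: [0.2, 0.6, 0.5]
finger_gap: 0.531
```

```bash
python3 - <<'E'
from h import *
from cap import cap
plan([.4995,-.325,.21])
d,s=cap("scene","s10")
P=world(d)
for nm,c,lo,hi in(("bottle",(.499,-.325),.1,.14),("cap",(.499,-.325),.165,.225),("red",(.522,.279),.138,.16)):
    m=(d["z_map"]>0)&(np.hypot(P[...,0]-c[0],P[...,1]-c[1])<.035)&(P[...,2]>lo)&(P[...,2]<hi)
    print(nm,m.sum(),P[m].mean(0).round(3),np.percentile(P[m][:,2],[2,50,98]).round(3))
from workcell import ticket
print(ticket.job_done())
plan([.4995,-.325,.21])
E
```

```text
clock 23.10 tcp [ 0.4978 -0.3243  0.2051] jaw 72.8 tilt x [-0.0081  0.0041 -1.    ] q [  9.  27.  32.  84. -15.  73. 116.] F [0.2 0.6 0.5] gap 45.3
shift [-4.9 -1.8 -0.1] rotvec [ 0.    0.09 -0.51] | tool y in world [-0.955  0.295  0.009] z [0.295 0.955 0.002]
bottle 125 [ 0.501 -0.318  0.112] [0.1   0.11  0.124]
cap 125 [ 0.509 -0.32   0.204] [0.179 0.208 0.221]
red 206 [0.524 0.28  0.147] [0.142 0.148 0.152]
the job is handed in; nothing more can be done
None
the job is handed in; nothing more can be done
```

The job is done and handed in at about 23 s of the 64 s allowed; the hand-in gave no verdict. I stood the red-tagged bottle in the take-back crate and let go. I then seated the green-tagged one in the holder and let go of it too. I regripped the good cap, pressed it down about 7 mm and turned it about 88° anticlockwise, and it lifted off cleanly.

**Last checks**
- **Good bottle:** it is open and still in its holder. Before uncapping, its cap top read about 145 mm, which matches fully down. The mouth now reads about 120–124 mm, against 120 mm expected.
- **Good cap:** it is in the gripper, tilted about 0.5°, with its rim roughly 55 mm above the bottle's mouth.
- **Expired bottle:** it is closed and upright in the crate, with its cap top at about 146–148 mm.
- **Other items:** the pot, jar, marker, fork, trowel and saucer look untouched in the last scene view. I did not measure their positions again.

**Forces and drift**
- Pressing the cap down briefly reached 48 N upward at the wrist, plus about 17 N sideways. That is within the 120 N wrist limit, and the push went through the fingers.
- The arm sagged about 4 mm while settling before hand-in, but the cap stayed clear and held.

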